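Fit the jar-drive spindle of a capping machine and hold it home

ROBOT

A 6-joint arm with a two-finger parallel gripper is mounted at the origin on the work surface. World frame = base frame: x ahead of the robot, y to its left, z up, the work surface at z = 0. Lengths are in mm, angles in degrees, forces in N, time in s.
With the tool pointing down it reaches from about 300 to 850 mm from the base axis. Payload 4.2 kg.
Tool frame: the origin (TCP) lies midway between the tips of the shut fingers; the grasp point (between the pads) lies 19 mm behind it (env.grip_point_offset is the distance from the TCP to the grasp point, in mm); z points along the fingers, x is the direction in which the jaws open and shut, and the axes are right-handed (so a half turn about z gives the same grasp; the last joint's range is limited). The gripper opens to 91 mm and grips with 3 to 60 N. Pads are 32 mm wide; open, the fingers measure 118 mm over their backs; the gripper's body (76 mm by 178 mm) begins 60 mm behind the grasp point.
Start: joints at [65.26, 18.312, 89.639, -0, 72.044, -1.146], TCP at [230.154, 526.949, 187.876] pointing down, gripper open.
Joint ranges: [-177.97, 177.97], [-48.28, 115.42], [12.27, 149.76], [-77.06, 257.06], [2.81, 150.46], [-146.56, 146.56]. Speed limits (degrees/s): [147.25, 147.25, 180, 180, 180, 180].

INTERFACE

Orientations are given as [roll, pitch, yaw] about the fixed x, y, z axes, in that order (R = Rz(yaw) Ry(pitch) Rx(roll)).
In Python, from workcell import env gives the robot as it stands.
- The arm moves only by the shell command python3 -m pendant 'ROWS' [FORCE]. ROWS is JSON, a list of rows, each an object with "xyz": the shift along the tool's x, y, z in m, a list of three; "roll": the turn about the tool's z in degrees; "jaw": the closure, from 0 (fully open) to 1 (shut). A call has exactly 8 rows; each row is the pose to reach, as a shift and turn from the pose commanded when the call began, along the tool's axes at that moment; what a row does not reach only later rows make up. A row lasts 1/8 s, in which the tool goes at most 62.5 mm and 10.7 degrees, less where a joint would pass 70% of its speed; a pose out of reach is approached as far as the arm can. A call with a gripper value outside its range is refused whole. The fingers move at their own pace and stop on an object; FORCE is the grip in N (left out, the last holds). Time passes only in rows, so rows that repeat a pose let the fingers close, or fill a call up. It gives the time, the measured TCP pose, the force and the opening at its end, in the units of the state.
- env.state(): the state, without advancing time (a new reading comes with each control period).
- env.grab_frame(name): name is "scene" or "top" or "wrist"; returns (picture, depth): 384x512x3 uint8, blue, green, red; 384x512 float32, mm along the optical axis (not along the pixel's ray), 0 where there is no reading.
- env.camera_params(name): a dict with "camera_matrix" (3x3 intrinsics, pixels), "cam_to_world" (4x4, takes a point from camera to world coordinates); the wrist camera has in their place "hand_eye" (4x4, takes a point from camera to tool coordinates, whose origin is the TCP and whose axes are the tool frame's). Camera axes: x right, y up, looking along -z (the intrinsics and any distortion apply to the point x, -y, -z); pixel columns grow to the right and rows downward; lengths in mm; the calibration is good to about 2 mm. A picture is of the moment at which its call begins: read the wrist's pose just before it. camera_params takes no time and is no camera call.
- env.job_done(): hands the job in, once; it reports no verdict.
The state is a dict: "time_s": time; "qpos": joint angles; "qvel": joint speeds; "effort": joint torques, N m; "ee_pos": TCP position; "ee_rot": TCP orientation; "force": force on the tool from outside, world axes, zero at the start; "torque": the same for the moment, N m; "gripper_width": finger opening in mm.
Only numpy, scipy, OpenCV 4.12 (cv2) and the standard library are available. Lean on these libraries where they do the work, as an engineer would, in place of code of your own. Each camera call takes 0.05 s, during which the arm holds its last target. There are 200 camera calls.

TASK

Refit the jar drive of the capping machine: set the brass stop collar in the recess on top of the hub, flange up and flat, then take the keyed spindle from its blue block, push it down through the collar into the hub, turning it until its key slips into the keyway, and keep pushing against the ejector spring until its disc sits flush on the collar. Finish while still gripping the spindle and pressing it fully home (a fitter will then lock it): do not let go, because the spring would throw it back out. Leave the jars, lids, tools and gasket standing around where they are.

Things in the scene. Friction and masses are not known exactly. Their poses are not given: they have to be found in the camera images.
- collar_center (a point): Brass stop collar, loose, 95 to 155 g, 20 mm tall, right way up on the table: spigot 43 mm in diameter, 12 mm tall, below; flange 62 mm in diameter, 8 mm thick, on top; plain 33 mm through hole. Point: on its axis, half-way up. z points out of the flange face. Seated in the hub it lies 2 mm below the hub's rim; the flange then overhangs the hub by 3.5 mm all round.
- hub_mouth (a point): Upright aluminium hub, fixed, not turning, 55 mm in diameter, 70 mm tall, on a black round foot 104 mm in diameter, 10 mm thick. Point: on its axis at its top rim, z up, x towards the keyway, which a red stripe down the hub's outside and on the foot marks. A recess 47 mm in diameter goes 14 mm down from the rim; the collar's spigot drops in it and its flange rests on the rim.
- hub_bore (a point): Same hub and axes: centre of the recess's floor, 14 mm below the rim, where the 22 mm bore begins. The bore has one keyway, on its x side, 8.5 mm wide, reaching 17 mm from the axis. The ejector's top stands in the bore, 14 mm below this point.
- spindle_grip (a point): Keyed spindle, loose, 240 to 375 g, upright in the blue block, disc on the block's top. Black grip 30 x 30 mm, 48 mm tall, faces square to x and y, over an aluminium disc 66 mm in diameter, 8 mm thick, over the shaft. Point: centre of the grip, on the axis, 32 mm above the disc's underside. z up, x towards the key. 62 mm above the hub's rim when the key stands on the bore's edge; 40 mm when home.
- spindle_tip (a point): Same spindle and axes: centre of its shaft's lower end, 84 mm below spindle_grip. Shaft 20 mm in diameter, 52 mm long, lowest 4 mm tapered to 14 mm. Brass key on its x side, 6 mm wide, to 15 mm from the axis, from 8 to 50 mm above the tip; a red mark on the disc's top and edge shows its side. Fully home the tip lies 44 mm below the hub's rim.
- ejector (a joint): Spring-loaded ejector in the hub's bore: how far it is pressed down, in m: 0 at the start, 0.016 when the spindle is fully home. The spring pushes back with 4 N at 0 and 10.4 N at 0.016; released, it lifts the spindle again.
- rest: Blue plastic storage block, fixed, 76 x 76 x 64 mm tall, with an upright round hole (37 mm in diameter, 56 mm deep) in its top in which the spindle's shaft hangs with some play, at any angle. Origin at the centre of its underside.
- jar_a: Bystander: closed glass jar with brass-coloured lid, 76 mm in diameter, 94 mm tall; origin at the centre of its underside.
- jar_b: Bystander: same kind of jar.
- lid_a: Bystander: loose brass-coloured jar lid, 72 mm in diameter, 13 mm tall; origin at the centre of its underside.
- lid_b: Bystander: same kind of lid.
- hexdriver: Bystander: screwdriver lying on the table.
- spanner: Bystander: wrench lying on the table.
- gasket: Bystander: black rubber ring, 48 mm in diameter, 8 mm tall; origin at the centre of its underside.
There are look-alikes about, which are no part of the job. Of the things like the part that bears hub_mouth, leave any that is orange, pink or purple; of the rest the smaller one is meant.

How it is judged:
By the outcome, as a careful person would: the job done as asked, in the order asked, and still so for the second after the job is handed in, while the arm keeps its last pose, push and grip.
It also fails if it takes over 56 s, if anything falls off the work surface, if the arm or the gripper's body presses on something with over 40 N, if the wrist force passes 120 N, or if a joint passes its speed limit or range.

## Working session

There is one attempt and no reset: what is moved stays moved. The work goes in short steps, Python scripts to look and compute and a shell command to move; the robot and the scene stay as the last step left them, time stands still between calls to the robot, and variables do not carry over. Pictures are saved under pics/ and viewed, about 8 in all and at most 12, crops included, and the job is handed in when it is done.

```bash
ls; mkdir -p pics; cat > h.py <<'E'
import numpy as np, cv2
from workcell import env
from scipy.spatial.transform import Rotation as R
def cam(name):
    s=env.state(); p=env.camera_params(name); im,d=env.grab_frame(name)
    if name=='wrist':
        T=np.eye(4); T[:3,:3]=R.from_euler('xyz',s['ee_rot'],degrees=True).as_matrix(); T[:3,3]=s['ee_pos']
        M=T@np.array(p['hand_eye'])
    else: M=np.array(p['cam_to_world'])
    return im,d,np.array(p['camera_matrix']),M,p
def cloud(d,K,M):
    v,u=np.mgrid[:d.shape[0],:d.shape[1]]
    x=(u-K[0,2])/K[0,0]*d; y=(v-K[1,2])/K[1,1]*d
    P=np.stack([x,-y,-d],-1)@M[:3,:3].T+M[:3,3]
    P[d<=0]=np.nan
    return P
E
python3 - <<'E'
from h import *
for n in ('top','scene'):
    im,d,K,M,p=cam(n); np.savez(f'{n}.npz',im=im,d=d,K=K,M=M)
    print(n,p.keys(),K.round(1).tolist(),M.round(2).tolist())
    cv2.imwrite(f'pics/{n}.png',cv2.resize(im,(768,576)))
print(env.state())
E
```

```text
pics
top dict_keys(['camera_matrix', 'cam_to_world']) [[491.5, 0.0, 259.1], [0.0, 491.5, 185.6], [0.0, 0.0, 1.0]] [[-0.09, 0.97, -0.22, 249.51], [-1.0, -0.08, 0.01, 28.14], [-0.0, 0.22, 0.97, 1443.85], [0.0, 0.0, 0.0, 1.0]]
scene dict_keys(['camera_matrix', 'cam_to_world']) [[478.6, 0.0, 254.7], [0.0, 478.6, 185.1], [0.0, 0.0, 1.0]] [[0.35, -0.62, 0.7, 1358.44], [0.94, 0.21, -0.27, -304.66], [0.02, 0.75, 0.66, 834.34], [0.0, 0.0, 0.0, 1.0]]
{'time_s': 0.1, 'qpos': array([ 6.52597649e+01,  1.83481153e+01,  8.96984321e+01, -5.47698397e-04,
        7.20441265e+01, -1.14775548e+00]), 'qvel': array([ 0.04721885, -0.02483795, -0.16125547, -0.06339453, -0.11316292,
        0.02509666]), 'effort': array([ 6.89815188e-04, -4.13335776e+01, -2.32510042e+01,  7.30287773e-02,
        4.21080273e-02, -3.94175402e-05]), 'ee_pos': array([229.94737315, 526.48898899, 187.1096802 ]), 'ee_rot': array([-1.79998704e+02,  9.06660990e-02,  6.64076907e+01]), 'force': array([ 0.69521514, -0.42611228, -0.19838984]), 'torque': array([-0.03983793,  0.03199098, -0.04654128]), 'gripper_width': 91.68858499452136}
```

View pics/top.png

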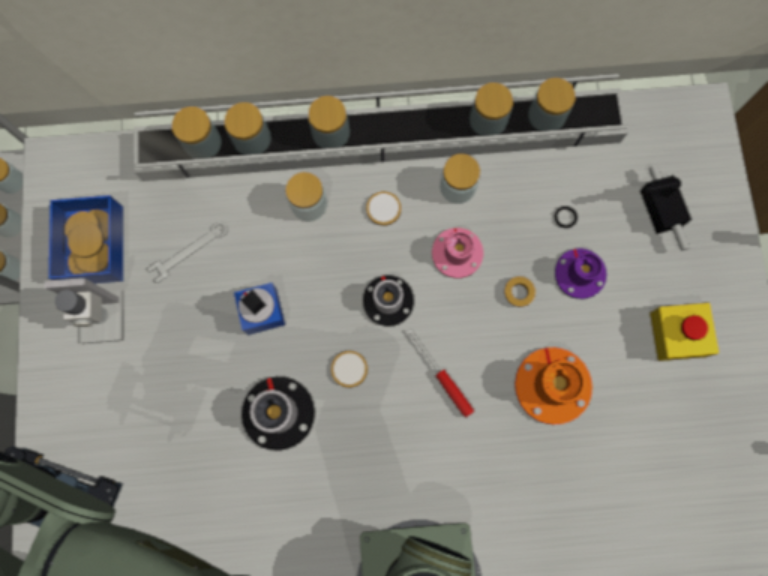

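View pics/scene.png

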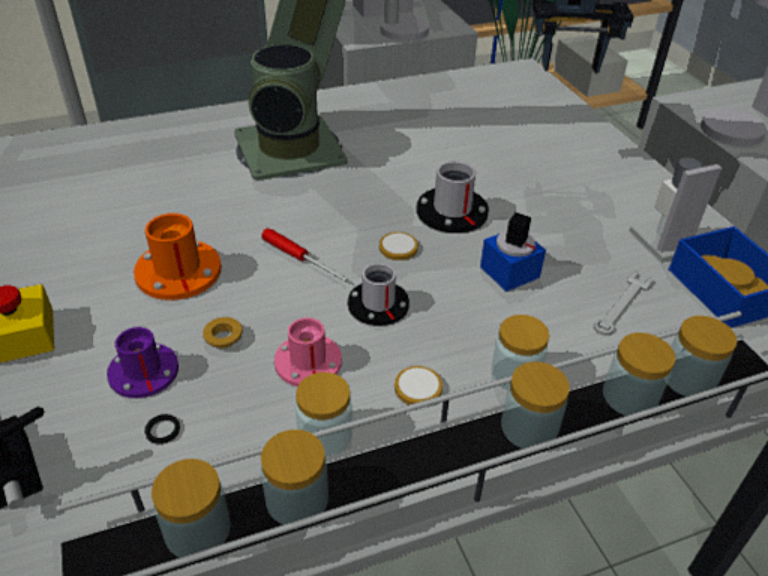

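The top view (768×576) shows the hub candidates: small grey on a black foot (388,300), large grey on black (277,412), pink (458,252), purple (581,272) and orange (555,385). Leaving the coloured ones, the smaller grey one at (388,300) is meant. The collar is the ring at (519,292), and the spindle is in the blue block at (260,307).

```bash
python3 - <<'E'
from h import *
for n in ('top','scene'):
    z=np.load(f'{n}.npz'); P=cloud(z['d'],z['K'],z['M']); im=z['im']
    if n=='top':
        crop=im[130:280,140:370]; cv2.imwrite('pics/crop.png',cv2.resize(crop,None,fx=3.4,fy=3.4,interpolation=cv2.INTER_CUBIC))
        Pt=P
    # small hub and big hub etc
    for nm,(u,v) in dict(top=dict(hub=(388,300),col=(519,292),spin=(260,307),big=(277,412)),scene=dict(hub=(378,280),col=(222,332),spin=(515,235),big=(454,180)))[n].items():
        u/=1.5;v/=1.5; u=int(u);v=int(v)
        Q=P[v-30:v+30,u-30:u+30].reshape(-1,3); Q=Q[~np.isnan(Q[:,0])]
        h=dict(hub=(62,80),col=(14,26),spin=(66,82),big=(70,120))[nm]
        S=Q[(Q[:,2]>h[0])&(Q[:,2]<h[1])]
        if len(S)<5: print(n,nm,len(S),Q[:,2].min(),Q[:,2].max());continue
        (c,r)=cv2.minEnclosingCircle(S[:,:2].astype(np.float32))
        print(n,nm,len(S),S.mean(0).round(1),np.round(c,1),round(r,1),Q[:,2].max().round(1))
    print(np.nanmedian(P[...,2]))
E
```

```text
top hub 98 [536.    9.4  68.1] [535.6  11.3] 27.4 77.5
top col 258 [ 534.6 -248.2   19.3] [ 584.3 -254.3] 93.1 68.8
top spin 336 [531.1 258.7  71.3] [533.5 261.4] 50.9 125.1
top big 520 [333.9 241.1  82.8] [335.3 240.1] 38.1 102.1
0.034982514928287856
scene hub 163 [537.3   9.5  67.2] [536.5  10.3] 29.6 73.2
scene col 358 [ 519.4 -253.6   18.6] [ 477.2 -266.6] 85.8 23.3
scene spin 262 [541.1 255.5  72. ] [467.3 259.9] 103.1 123.2
scene big 465 [335.1 238.6  83.8] [335.8 239.8] 40.1 98.7
0.38231975902886006
```

View pics/crop.png

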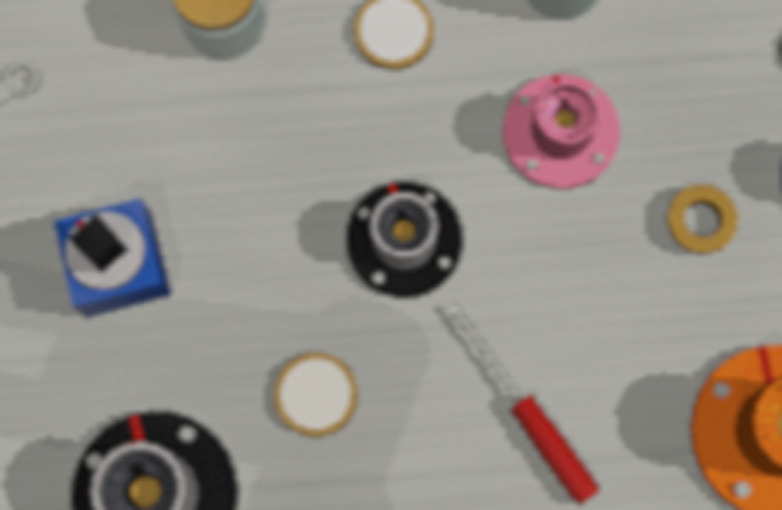

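The crop confirms it. The small grey hub is at (404,235) in the crop with its red stripe at (393,188), so the keyway points about +x. The spindle disc centre is at (105,250) with its red mark at (80,224). The collar is at (702,218).

```bash
cat >> h.py <<'E'
def plane(u,v,zz,K,M):
    r=M[:3,:3]@np.array([(u-K[0,2])/K[0,0],-(v-K[1,2])/K[1,1],-1]); o=M[:3,3]
    return o+r*(zz-o[2])/r[2]
def move(target,yaw=None):
    s=env.state(); Rm=R.from_euler('xyz',s['ee_rot'],degrees=True).as_matrix()
    d=Rm.T@(np.array(target)-s['ee_pos']); y=s['ee_rot'][2]
    print('tool shift m',(d/1000).round(4),'yaw',round(y,2), 'roll',None if yaw is None else round((y-yaw+180)%360-180,2))
E
python3 - <<'E'
from h import *
z=np.load('top.npz'); K,M=z['K'],z['M']; f=lambda u,v,zz:plane(140+u/3.4,130+v/3.4,zz,K,M).round(1)
print('col',f(702,218,20),'hub',f(404,223,75),'mark foot',f(393,188,10),'hub foot c',f(405,239,10),'disc',f(105,250,72),'mark',f(80,224,72),'pink',f(566,113,75))
print(np.array(env.camera_params('wrist')['hand_eye']).round(3))
move([530,-250,170],0)
E
```

```text
col [ 528.2 -248.4   20. ] hub [534.6  11.   75. ] mark foot [580.4  17.2  10. ] hub foot c [533.8  10.5  10. ] disc [533.8 262.   72. ] mark [557.8 281.9  72. ] pink [ 617.8 -134.1   75. ]
[[   1.      -0.       0.      -0.364]
 [   0.      -0.967   -0.256  -71.173]
 [   0.       0.256   -0.967 -197.827]
 [   0.       0.       0.       1.   ]]
tool shift m [-0.5915  0.5857  0.018 ] yaw 66.41 roll 66.41
```

```bash
python3 -m pendant '[{"xyz":[-0.037,0.037,0.001],"roll":8,"jaw":0},{"xyz":[-0.074,0.073,0.002],"roll":16,"jaw":0},{"xyz":[-0.111,0.110,0.004],"roll":24,"jaw":0},{"xyz":[-0.148,0.146,0.005],"roll":32,"jaw":0},{"xyz":[-0.185,0.183,0.006],"roll":40,"jaw":0},{"xyz":[-0.222,0.22,0.007],"roll":48,"jaw":0},{"xyz":[-0.259,0.256,0.008],"roll":56,"jaw":0},{"xyz":[-0.296,0.293,0.009],"roll":66.4,"jaw":0}]'
python3 -c "
from h import *
move([530,-250,150],0)"
```

```text
time_s: 1.1
ee_pos: [380.3, 136.8, 178.7]
ee_rot: [-180.0, -0.0, -0.3]
force: [0.8, 0.4, -0.8]
gripper_width: 91.2
tool shift m [0.1518 0.386  0.0287] yaw -0.31 roll -0.31
```

```bash
python3 -m pendant '[{"xyz":[0.022,0.055,0.004],"roll":0,"jaw":0},{"xyz":[0.044,0.11,0.008],"roll":0,"jaw":0},{"xyz":[0.066,0.165,0.012],"roll":0,"jaw":0},{"xyz":[0.088,0.22,0.016],"roll":0,"jaw":0},{"xyz":[0.11,0.275,0.02],"roll":0,"jaw":0},{"xyz":[0.132,0.33,0.024],"roll":0,"jaw":0},{"xyz":[0.152,0.386,0.029],"roll":0,"jaw":0},{"xyz":[0.152,0.386,0.029],"roll":0,"jaw":0}]'
python3 - <<'E'
from h import *
im,d,K,M,p=cam('wrist'); P=cloud(d,K,M); np.savez('w1.npz',im=im,d=d,K=K,M=M)
m=(P[...,2]>14)&(P[...,2]<26)&(np.hypot(P[...,0]-530,P[...,1]+249)<50)
S=P[m]; print(len(S),S.mean(0).round(1)); c,r=cv2.minEnclosingCircle(S[:,:2].astype(np.float32)); print(c,r,'table',np.nanmedian(P[...,2]))
print('med z',np.median(S[:,2]))
cv2.imwrite('pics/w1.png',im); move([c[0],c[1],3],0)
E
```

```text
time_s: 2.1
ee_pos: [532.6, -250.9, 148.2]
ee_rot: [180.0, 0.1, -0.2]
force: [-0.5, 1.0, 0.2]
gripper_width: 91.2
2283 [ 529.7 -247.6   20.8]
(529.6149291992188, -248.54415893554688) 30.837682723999023 table 10.255383280862844
med z 20.85703205288229
tool shift m [-0.0019  0.      0.1455] yaw -0.15 roll -0.15
```

View pics/w1.png

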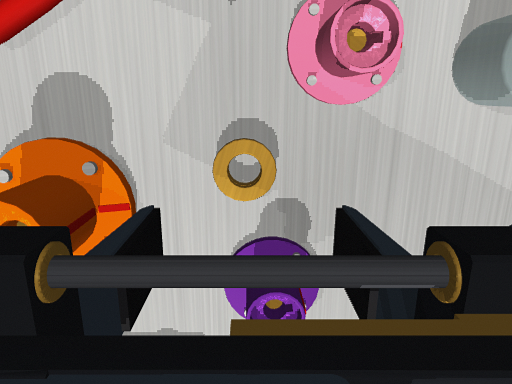

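The wrist view shows the collar at (244,170) between the open fingers, with space around it.

```bash
python3 -m pendant '[{"xyz":[-0.002,0,0.03],"roll":0,"jaw":0},{"xyz":[-0.002,0,0.07],"roll":0,"jaw":0},{"xyz":[-0.002,0,0.105],"roll":0,"jaw":0},{"xyz":[-0.002,0,0.13],"roll":0,"jaw":0},{"xyz":[-0.002,0,0.144],"roll":0,"jaw":0},{"xyz":[-0.002,0,0.144],"roll":0,"jaw":0.2},{"xyz":[-0.002,0,0.144],"roll":0,"jaw":0.6},{"xyz":[-0.002,0,0.144],"roll":0,"jaw":0.6}]' 25
python3 -c "
from h import *
move([535,10.5,150],0)"
```

```text
time_s: 3.15
ee_pos: [531.0, -247.8, 7.0]
ee_rot: [179.9, -0.1, 0.0]
force: [-0.3, -0.9, 0.6]
gripper_width: 64.0
tool shift m [ 0.0043 -0.2582 -0.1432] yaw 0.01 roll 0.01
```

```bash
python3 -m pendant '[{"xyz":[0,0,0],"roll":0,"jaw":0.6},{"xyz":[0,0,-0.02],"roll":0,"jaw":0.6},{"xyz":[0,0,-0.07],"roll":0,"jaw":0.6},{"xyz":[0,-0.03,-0.12],"roll":0,"jaw":0.6},{"xyz":[0,-0.08,-0.143],"roll":0,"jaw":0.6},{"xyz":[0.002,-0.13,-0.143],"roll":0,"jaw":0.6},{"xyz":[0.004,-0.17,-0.143],"roll":0,"jaw":0.6},{"xyz":[0.004,-0.17,-0.143],"roll":0,"jaw":0.6}]'
python3 - <<'E'
from h import *
im,d,K,M,p=cam('wrist'); P=cloud(d,K,M); np.savez('w2.npz',im=im,d=d,K=K,M=M)
m=(P[...,2]>60)&(P[...,2]<95)&(np.hypot(P[...,0]-535,P[...,1]-10)<40)
S=P[m]; print(len(S)); print(np.percentile(S[:,2],[5,50,90,99]))
t=S[S[:,2]>np.percentile(S[:,2],99)-4]; c,r=cv2.minEnclosingCircle(t[:,:2].astype(np.float32)); print(c,r,len(t),np.median(t[:,2]))
# red marks
hsv=cv2.cvtColor(im,cv2.COLOR_BGR2HSV); red=((hsv[...,0]<6)|(hsv[...,0]>174))&(hsv[...,1]>150)&(hsv[...,2]>60)
k=red&(np.hypot(P[...,0]-535,P[...,1]-10)<60); Q=P[k]; print('red',len(Q),Q.mean(0), [Q[(Q[:,2]>a)&(Q[:,2]<b)].mean(0).round(1) for a,b in((5,15),(20,75))])
cv2.imwrite('pics/w2.png',im); move([c[0],c[1],150],0)
E
```

```text
time_s: 4.15
ee_pos: [534.2, -75.4, 149.3]
ee_rot: [-180.0, -0.0, 0.2]
force: [0.1, -0.4, -0.2]
gripper_width: 36.2
1338
[63.30787667 70.56061459 71.66078041 72.45341054]
(535.6487426757812, 11.881430625915527) 27.440614700317383 1146 70.75924741887701
red 146 [576.20048235  12.17633267  38.15542096] [array([577.8,  17.6,  11.8]), array([563.6,  15.6,  65.5])]
tool shift m [ 0.0016 -0.0887 -0.0008] yaw 0.14 roll 0.14
```

View pics/w2.png

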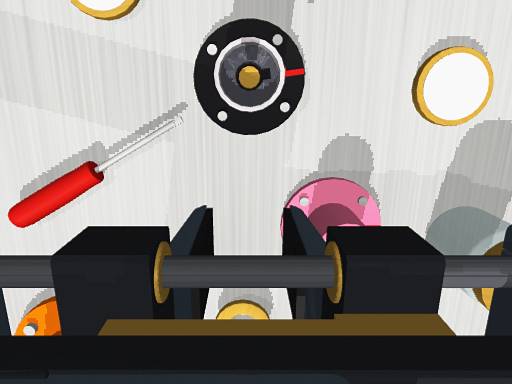

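The grasp slipped: the jaws ran on to 36 mm and the collar is still on the table, at (243,315) in this view. The hub is well measured at (249,77), with its keyway to the right and the red mark at (295,72). I'll go back and look at the collar again.

```bash
python3 -m pendant '[{"xyz":[0,0.03,0],"roll":0,"jaw":0},{"xyz":[0,0.07,0],"roll":0,"jaw":0},{"xyz":[0,0.11,0],"roll":0,"jaw":0},{"xyz":[0,0.13,0],"roll":0,"jaw":0},{"xyz":[-0.003,0.13,0],"roll":0,"jaw":0},{"xyz":[-0.003,0.13,0],"roll":0,"jaw":0},{"xyz":[-0.003,0.13,0],"roll":0,"jaw":0},{"xyz":[-0.003,0.13,0],"roll":0,"jaw":0}]' 40
python3 - <<'E'
from h import *
im,d,K,M,p=cam('wrist'); P=cloud(d,K,M); np.savez('w3.npz',im=im,d=d,K=K,M=M)
m=(P[...,2]>14)&(P[...,2]<28)&(np.hypot(P[...,0]-530,P[...,1]+249)<50)
S=P[m]; print(len(S),S.mean(0).round(1)); c,r=cv2.minEnclosingCircle(S[:,:2].astype(np.float32)); print(c,r,'z',np.percentile(S[:,2],[5,50,95]))
cv2.imwrite('pics/w3.png',im); move([c[0],c[1],2],0)
A=np.c_[S[:,:2],np.ones(len(S))]; print('tilt',np.linalg.lstsq(A,S[:,2],rcond=None)[0])
E
```

```text
time_s: 5.2
ee_pos: [531.4, -206.7, 149.0]
ee_rot: [-180.0, -0.0, 0.1]
force: [0.3, -1.0, 0.5]
gripper_width: 91.5
2114 [ 529.7 -247.3   20.6]
(529.7645874023438, -248.8425750732422) 31.06575584411621 z [18.53671318 20.83332066 21.9691794 ]
tool shift m [-0.0017  0.042   0.1469] yaw 0.07 roll 0.07
tilt [ 5.91848474e-04 -5.43275444e-03  1.89734582e+01]
```

```bash
python3 -m pendant '[{"xyz":[-0.002,0.03,0.03],"roll":0,"jaw":0},{"xyz":[-0.002,0.042,0.08],"roll":0,"jaw":0},{"xyz":[-0.002,0.042,0.12],"roll":0,"jaw":0.1},{"xyz":[-0.002,0.042,0.14],"roll":0,"jaw":0.2},{"xyz":[-0.002,0.042,0.147],"roll":0,"jaw":0.2},{"xyz":[-0.002,0.042,0.147],"roll":0,"jaw":0.5},{"xyz":[-0.002,0.042,0.147],"roll":0,"jaw":0.5},{"xyz":[-0.002,0.042,0.147],"roll":0,"jaw":0.5}]' 40
python3 -m pendant '[{"xyz":[0,0,0],"roll":0,"jaw":0.6},{"xyz":[0,0,0],"roll":0,"jaw":0.6},{"xyz":[0,0,-0.005],"roll":0,"jaw":0.6},{"xyz":[0,0,-0.01],"roll":0,"jaw":0.6},{"xyz":[0,0,-0.02],"roll":0,"jaw":0.6},{"xyz":[0,0,-0.03],"roll":0,"jaw":0.6},{"xyz":[0,0,-0.03],"roll":0,"jaw":0.6},{"xyz":[0,0,-0.03],"roll":0,"jaw":0.6}]'
```

```text
time_s: 6.25
ee_pos: [529.9, -249.8, 2.9]
ee_rot: [180.0, -0.1, 0.0]
force: [0.4, 0.5, -0.5]
gripper_width: 47.1
time_s: 7.25
ee_pos: [529.1, -249.5, 31.8]
ee_rot: [-180.0, 0.0, 0.0]
force: [-0.8, -0.9, -0.3]
gripper_width: 36.4
```

```bash
python3 - <<'E'
from h import *
a,d,K,M,p=cam('wrist'); b,d2,K2,M2,p=cam('scene')
P=cloud(d,K,M); np.savez('w4.npz',im=a,d=d,K=K,M=M)
b=cv2.resize(b[150:290,50:260],(420,280),interpolation=cv2.INTER_CUBIC)
o=np.zeros((384,800,3),np.uint8); o[:384,:380]=a[:,70:450]; o[:280,380:800]=b
cv2.imwrite('pics/w4.png',o)
E
```

```text
(no output)
```

View pics/w4.png

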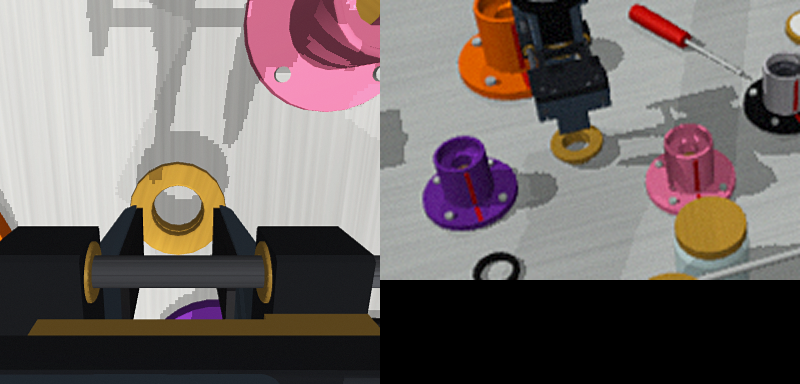

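```bash
python3 - <<'E'
from h import *
for n in ('w3','w4'):
    z=np.load(n+'.npz'); P=cloud(z['d'],z['K'],z['M']); hsv=cv2.cvtColor(z['im'],cv2.COLOR_BGR2HSV)
    br=(abs(hsv[...,0].astype(int)-20)<7)&(hsv[...,1]>120)&(P[...,2]>15)&(P[...,2]<28)&(abs(P[...,0]-530)<50)&(abs(P[...,1]+240)<60)
    S=P[br].astype(np.float32); print(n,len(S),S.mean(0),cv2.minEnclosingCircle(S[:,:2]))
    # finger points: dark, tool height
    u,v=(215,225) if n=='w3' else (200,225)
    print('finger z/y near tips', [P[v,u].round(1) for v,u in ((225,200),(225,300),(240,205),(240,295))])
im,d,K,M,p=cam('top'); P=cloud(d,K,M); hsv=cv2.cvtColor(im,cv2.COLOR_BGR2HSV)
br=(abs(hsv[...,0].astype(int)-20)<7)&(hsv[...,1]>120)&(P[...,2]<35)&(abs(P[...,0]-530)<60)&(abs(P[...,1]+240)<60)
S=P[br].astype(np.float32); print('top',len(S),S.mean(0),cv2.minEnclosingCircle(S[:,:2]))
print(env.state()['ee_pos'])
E
```

```text
Traceback (most recent call last):
cv2.error: OpenCV(4.12.0) /io/opencv/modules/imgproc/src/shapedescr.cpp:201: error: (-215:Assertion failed) count >= 0 && (depth == CV_32F || depth == CV_32S) in function 'minEnclosingCircle'
```

```bash
python3 - <<'E'
from h import *
def col(im,P,n):
    br=(im[...,2].astype(int)-im[...,0]>60)&(im[...,1]>70)&(P[...,2]>14)&(P[...,2]<35)&(abs(P[...,0]-530)<50)&(abs(P[...,1]+240)<60)
    S=P[br].astype(np.float32); S=S[~np.isnan(S[:,0])]; print(n,len(S),S.mean(0), np.percentile(S[:,1],[1,99]),np.percentile(S[:,0],[1,99]))
for n in ('w1','w3','w4'):
    z=np.load(n+'.npz'); P=cloud(z['d'],z['K'],z['M']); col(z['im'],P,n)
    print([P[v,u].round(1) for v,u in ((225,200),(225,300),(240,205),(240,295))])
E
```

```text
w1 2154 [ 529.8317   -247.81888    20.906599] [-277.46236389 -219.56171585] [501.01031036 558.61712097]
[array([ 482.3, -312. ,    1.4]), array([ 5.889e+02, -3.128e+02,  2.000e-01]), array([ 487. , -329.2,    1.3]), array([ 5.840e+02, -3.299e+02,  5.000e-01])]
w3 1940 [ 529.76654  -247.95209    20.870846] [-277.24453918 -219.9884613 ] [500.79174316 558.56442932]
[array([ 4.814e+02, -2.686e+02,  3.000e-01]), array([ 588. , -267.8,    2.1]), array([ 486.2, -285.8,    0.6]), array([ 583.3, -285. ,    2.2])]
w4 4194 [ 529.6371   -246.5709     20.870735] [-277.32927612 -219.71248596] [502.34010071 557.0106781 ]
[array([ 508.7, -233.4,   86. ]), array([ 552.7, -232.6,   88.1]), array([ 511.5, -237.7,   92.6]), array([ 548.9, -234.3,  100.5])]
```

```bash
python3 - <<'E'
from h import *
print(env.grip_point_offset, env.state()['ee_pos'])
z=np.load('w4.npz'); P=cloud(z['d'],z['K'],z['M']); im=z['im']
for u in (195,200,205,285,290,295):
    print(u,[(v,P[v,u].round(0).tolist()) for v in range(200,232,4)])
# depth-scene: points near the gripper
im,d,K,M,p=cam('scene'); Q=cloud(d,K,M); g=(abs(Q[...,0]-530)<60)&(abs(Q[...,1]+249)<40)&(Q[...,2]>24)&(Q[...,2]<110)&(im.max(-1)<110)
S=Q[g]; print(len(S),np.percentile(S[:,2],[0,1,5,50]))
for a in range(24,90,8):
    t=S[(S[:,2]>=a)&(S[:,2]<a+8)]
    if len(t): print(a,len(t),t.min(0).round(0),t.max(0).round(0))
cv2.imwrite('pics/s5.png',cv2.resize(im[150:260,90:230],None,fx=5,fy=5,interpolation=cv2.INTER_NEAREST))
E
```

```text
18.8 [ 528.9256787  -249.40446541   31.50039745]
195 [(200, [493.0, -248.0, 1.0]), (204, [493.0, -250.0, 1.0]), (208, [493.0, -253.0, 1.0]), (212, [504.0, -233.0, 71.0]), (216, [505.0, -232.0, 77.0]), (220, [506.0, -233.0, 82.0]), (224, [506.0, -233.0, 85.0]), (228, [507.0, -233.0, 92.0])]
200 [(200, [497.0, -248.0, 1.0]), (204, [499.0, -245.0, 20.0]), (208, [506.0, -233.0, 65.0]), (212, [507.0, -233.0, 71.0]), (216, [507.0, -233.0, 76.0]), (220, [508.0, -232.0, 82.0]), (224, [508.0, -234.0, 82.0]), (228, [509.0, -234.0, 88.0])]
205 [(200, [503.0, -242.0, 21.0]), (204, [503.0, -244.0, 21.0]), (208, [508.0, -233.0, 64.0]), (212, [508.0, -234.0, 66.0]), (216, [509.0, -234.0, 73.0]), (220, [510.0, -234.0, 77.0]), (224, [510.0, -234.0, 83.0]), (228, [511.0, -234.0, 87.0])]
285 [(200, [553.0, -241.0, 22.0]), (204, [554.0, -244.0, 21.0]), (208, [549.0, -234.0, 60.0]), (212, [548.0, -234.0, 68.0]), (216, [548.0, -235.0, 70.0]), (220, [548.0, -237.0, 69.0]), (224, [548.0, -239.0, 71.0]), (228, [548.0, -241.0, 71.0])]
290 [(200, [557.0, -242.0, 21.0]), (204, [557.0, -244.0, 21.0]), (208, [551.0, -233.0, 63.0]), (212, [551.0, -234.0, 66.0]), (216, [550.0, -234.0, 72.0]), (220, [550.0, -234.0, 78.0]), (224, [549.0, -234.0, 83.0]), (228, [548.0, -234.0, 88.0])]
295 [(200, [563.0, -247.0, 2.0]), (204, [563.0, -251.0, 0.0]), (208, [554.0, -233.0, 64.0]), (212, [553.0, -232.0, 71.0]), (216, [552.0, -233.0, 77.0]), (220, [551.0, -233.0, 81.0]), (224, [551.0, -234.0, 82.0]), (228, [551.0, -234.0, 88.0])]
130 [56.58890803 57.16501341 59.87465175 74.00720895]
56 22 [ 551. -266.   57.] [ 556. -234.   64.]
64 37 [ 553. -268.   64.] [ 561. -234.   72.]
72 35 [ 555. -267.   72.] [ 559. -233.   80.]
80 34 [ 554. -266.   80.] [ 559. -234.   87.]
88 2 [ 560. -252.   88.] [ 560. -250.   89.]
```

View pics/s5.png

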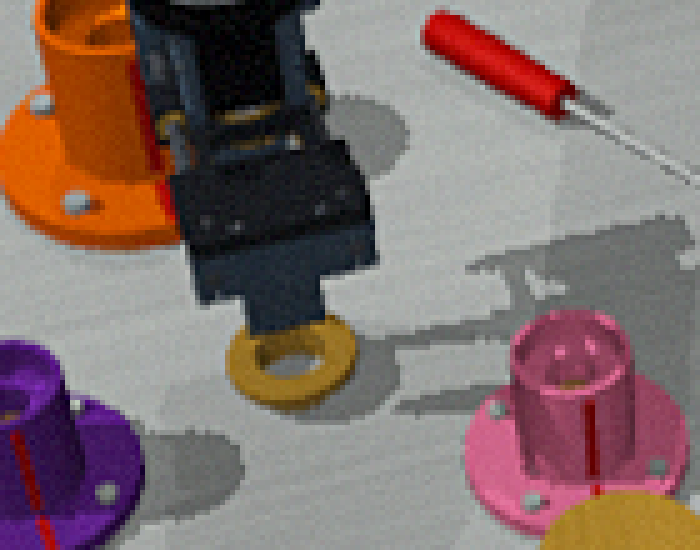

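```bash
python3 - <<'E'
from h import *
for n,ez in (('w1',148.2),('w2',149.3),('w3',149.),('w4',31.5)):
    z=np.load(n+'.npz'); P=cloud(z['d'],z['K'],z['M'])
    s=np.array(env.camera_params('wrist')['hand_eye']); T=cloud(z['d'],z['K'],s) # tool frame
    for side in (-1,1):
        m=(T[...,2]>-75)&(T[...,2]<15)&(abs(T[...,1])<20)&(T[...,0]*side>10)&(T[...,0]*side<62)&(P[...,2]>50)
        Q=T[m]
        if n=='w4': m=m
        i=np.argsort(-Q[:,2])[:300]
        print(n,side,len(Q),'tool z max pct',np.percentile(Q[:,2],[99.5,98,95,90]).round(1),'x of the tip',np.median(abs(Q[i[:40],0])).round(1),'y',Q[i[:40],1].min().round(1),Q[i[:40],1].max().round(1))
E
```

```text
w1 -1 2153 tool z max pct [-27.3 -28.8 -30.6 -33.7] x of the tip 45.2 y -16.9 10.6
w1 1 2155 tool z max pct [-27.2 -28.5 -30.4 -33.5] x of the tip 46.5 y -17.1 10.9
w2 -1 1382 tool z max pct [-27.2 -28.7 -31.1 -34.6] x of the tip 17.8 y -17.1 10.1
w2 1 1383 tool z max pct [-27.4 -28.7 -30.8 -34.4] x of the tip 19.0 y -16.9 9.5
w3 -1 2158 tool z max pct [-27.1 -28.3 -30.5 -33.5] x of the tip 45.3 y -17.1 10.7
w3 1 2142 tool z max pct [-27.3 -28.4 -30.4 -33.6] x of the tip 46.5 y -17.0 9.2
w4 -1 1388 tool z max pct [-27.2 -28.5 -31.3 -34.5] x of the tip 17.9 y -17.3 9.5
w4 1 1389 tool z max pct [-27.4 -28.5 -30.8 -34.4] x of the tip 19.1 y -17.0 9.7
```

The camera data settle it: the collar never moved. The fingertips sit about 25 mm behind the reported TCP in both the wrist and scene depth (tips at z 57 with ee z 31.5), so I was closing above the collar. I'll allow for that offset from here on.

```bash
python3 -m pendant '[{"xyz":[0.001,-0.001,0],"roll":0,"jaw":0},{"xyz":[0.001,-0.001,0],"roll":0,"jaw":0},{"xyz":[0.001,-0.001,0],"roll":0,"jaw":0},{"xyz":[0.001,-0.001,0.02],"roll":0,"jaw":0},{"xyz":[0.001,-0.001,0.035],"roll":0,"jaw":0},{"xyz":[0.001,-0.001,0.045],"roll":0,"jaw":0},{"xyz":[0.001,-0.001,0.051],"roll":0,"jaw":0.2},{"xyz":[0.001,-0.001,0.051],"roll":0,"jaw":0.2}]' 30
python3 -m pendant '[{"xyz":[0,0,0],"roll":0,"jaw":0.5},{"xyz":[0,0,0],"roll":0,"jaw":0.5},{"xyz":[0,0,0],"roll":0,"jaw":0.5},{"xyz":[0,0,0],"roll":0,"jaw":0.5},{"xyz":[0,0,-0.005],"roll":0,"jaw":0.5},{"xyz":[0,0,-0.01],"roll":0,"jaw":0.5},{"xyz":[0,0,-0.02],"roll":0,"jaw":0.5},{"xyz":[0,0,-0.02],"roll":0,"jaw":0.5}]'
```

```text
time_s: 8.4
ee_pos: [530.1, -248.5, -19.5]
ee_rot: [-180.0, 0.0, 0.0]
force: [-0.5, 0.2, 0.5]
gripper_width: 74.3
time_s: 9.4
ee_pos: [531.0, -248.9, 2.0]
ee_rot: [179.9, -0.1, 0.0]
force: [0.4, -0.5, -1.4]
gripper_width: 61.7
```

Gripped now: 61.7 mm opening and about 1.4 N of load. Next, lift and carry it to the hub.

```bash
python3 -m pendant '[{"xyz":[0,0,-0.05],"roll":0,"jaw":0.5},{"xyz":[0,-0.03,-0.09],"roll":0,"jaw":0.5},{"xyz":[0.002,-0.08,-0.09],"roll":0,"jaw":0.5},{"xyz":[0.004,-0.13,-0.09],"roll":0,"jaw":0.5},{"xyz":[0.0045,-0.18,-0.09],"roll":0,"jaw":0.5},{"xyz":[0.0045,-0.23,-0.09],"roll":0,"jaw":0.5},{"xyz":[0.0045,-0.2605,-0.09],"roll":0,"jaw":0.5},{"xyz":[0.0045,-0.2605,-0.09],"roll":0,"jaw":0.5}]'
python3 - <<'E'
from h import *
im,d,K,M,p=cam('wrist'); P=cloud(d,K,M); np.savez('w5.npz',im=im,d=d,K=K,M=M)
s=env.state(); print(s['ee_pos'],s['ee_rot'],s['gripper_width'])
br=(im[...,2].astype(int)-im[...,0]>50)&(im[...,1]>60)&(P[...,2]>120)&(P[...,2]<165)&(np.hypot(P[...,0]-535,P[...,1]-12)<60)
S=P[br]; print('held',len(S),np.percentile(S[:,2],[5,50,95]),np.percentile(S[:,0],[1,99]),np.percentile(S[:,1],[1,99]))
A=np.c_[S[:,:2],np.ones(len(S))]; print('tilt',np.linalg.lstsq(A,S[:,2],rcond=None)[0][:2])
k=S[abs(S[:,2]-np.median(S[:,2]))<3]; print(cv2.minEnclosingCircle(k[:,:2].astype(np.float32)))
cv2.imwrite('pics/w5.png',im)
E
```

```text
time_s: 10.4
ee_pos: [534.4, 13.8, 90.8]
ee_rot: [-180.0, 0.0, 0.2]
force: [0.1, -0.3, -1.4]
gripper_width: 61.4
[534.54606703  12.51387739  90.84559742] [1.79980591e+02 3.36087759e-03 1.27725179e-01] 61.327436973512306
held 5483 [128.93365892 130.46486839 131.51734038] [506.09527332 564.04042082] [-14.95427648  43.93660218]
tilt [0.00107706 0.00032438]
((534.7710571289062, 13.840245246887207), 31.05214500427246)
```

View pics/w5.png

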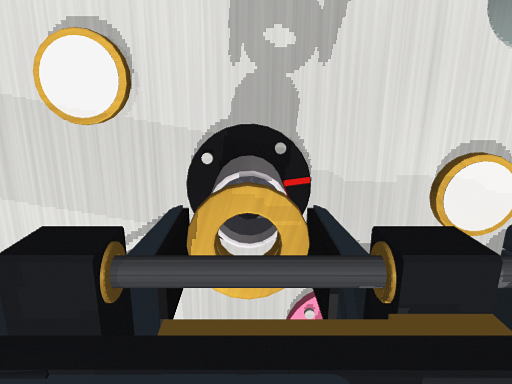

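The picture shows the collar level at (248,242) over the hub's foot, with the red stripe at (297,182). I'll get the relative offset from the same image by fitting the foot circle.

```bash
python3 - <<'E'
from h import *
from scipy.optimize import least_squares
z=np.load('w5.npz'); im=z['im']; K,M=z['K'],z['M']; P=cloud(z['d'],K,M)
foot=(P[...,2]>6)&(P[...,2]<16)&(np.hypot(P[...,0]-535.6,P[...,1]-12)<60)
foot[205:]=False
def fit(mask,zz,r,c0,amin,amax):
    cs,_=cv2.findContours(mask.astype(np.uint8),cv2.RETR_EXTERNAL,cv2.CHAIN_APPROX_NONE); c=max(cs,key=len)[:,0]
    W=np.array([plane(u,v,zz,K,M)[:2] for u,v in c]); a=np.degrees(np.arctan2(W[:,1]-c0[1],W[:,0]-c0[0]))
    W=W[(a>amin)&(a<amax)&(abs(np.hypot(*(W-c0).T)-r)<6)]
    q=least_squares(lambda p:np.hypot(W[:,0]-p[0],W[:,1]-p[1])-(r-p[2]*0),[*c0,0],loss='soft_l1'); print(len(W),q.x[:2].round(2),'rms',np.sqrt(np.mean(q.fun**2)).round(2)); return q.x[:2]
f=fit(foot,10.5,51.7,np.array([535.6,12]),10,170)
br=(im[...,2].astype(int)-im[...,0]>50)&(im[...,1]>60)&(P[...,2]>120)&(P[...,2]<165)
c=fit(br,130.5,30.8,np.array([535,14]),20,160); print('need',f-c)
z=np.load('w2.npz');K,M=z['K'],z['M']
P=cloud(z['d'],K,M); foot=(P[...,2]>6)&(np.hypot(P[...,0]-535.6,P[...,1]-12)<60)
print('w2 foot vs rim (535.65,11.88):'); fit(foot,10.5,51.7,np.array([535.6,12]),10,170)
E
```

```text
157 [535.59  11.72] rms 0.3
136 [535.26  14.11] rms 0.47
need [ 0.32596212 -2.38833569]
w2 foot vs rim (535.65,11.88):
0 [535.6  12. ] rms nan
  return _methods._mean(a, axis=axis, dtype=dtype,
  ret = ret.dtype.type(ret / rcount)
```

```bash
python3 -m pendant '[{"xyz":[0.0005,0.002,0],"roll":0,"jaw":0.5},{"xyz":[0.0005,0.002,0.015],"roll":0,"jaw":0.5},{"xyz":[0.0005,0.002,0.03],"roll":0,"jaw":0.5},{"xyz":[0.0005,0.002,0.035],"roll":0,"jaw":0.5},{"xyz":[0.0005,0.002,0.038],"roll":0,"jaw":0.5},{"xyz":[0.0005,0.002,0.041],"roll":0,"jaw":0.5},{"xyz":[0.0005,0.002,0.044],"roll":0,"jaw":0.5},{"xyz":[0.0005,0.002,0.044],"roll":0,"jaw":0.5}]'; python3 -c "
from h import *
s=env.state();print(s['ee_pos'],s['force'],s['torque'])"
```

```text
time_s: 11.45
ee_pos: [535.6, 11.0, 47.8]
ee_rot: [-179.9, -0.1, -0.0]
force: [-1.7, 4.1, 5.4]
gripper_width: 61.4
[535.62131668  11.01935176  47.78556306] [-1.69397336  4.06270189  5.41206829] [0.57774216 0.37417549 0.04214032]
```

```bash
python3 -m pendant '[{"xyz":[-0.0003,-0.0005,0],"roll":0,"jaw":0.5},{"xyz":[-0.0006,-0.001,0],"roll":0,"jaw":0.5},{"xyz":[-0.0006,-0.0013,0],"roll":0,"jaw":0.5},{"xyz":[-0.0006,-0.0013,0.001],"roll":0,"jaw":0.5},{"xyz":[-0.0006,-0.0013,0.002],"roll":0,"jaw":0.5},{"xyz":[-0.0006,-0.0013,0.003],"roll":0,"jaw":0.5},{"xyz":[-0.0006,-0.0013,0.004],"roll":0,"jaw":0.5},{"xyz":[-0.0006,-0.0013,0.004],"roll":0,"jaw":0.5}]'
```

```text
time_s: 12.45
ee_pos: [534.4, 11.2, 42.2]
ee_rot: [-180.0, 0.0, -0.0]
force: [0.8, 2.5, -0.0]
gripper_width: 61.4
```

```bash
python3 -m pendant '[{"xyz":[0,-0.0006,0.001],"roll":0,"jaw":0.5},{"xyz":[0,-0.0006,0.002],"roll":0,"jaw":0.5},{"xyz":[0,-0.0006,0.003],"roll":0,"jaw":0.5},{"xyz":[0,-0.0006,0.004],"roll":0,"jaw":0.5},{"xyz":[0,-0.0006,0.0045],"roll":0,"jaw":0.5},{"xyz":[0,-0.0006,0.005],"roll":0,"jaw":0.5},{"xyz":[0,-0.0006,0.005],"roll":0,"jaw":0.5},{"xyz":[0,-0.0006,0.005],"roll":0,"jaw":0.5}]'
```

```text
time_s: 13.45
ee_pos: [534.4, 11.4, 39.0]
ee_rot: [180.0, -0.0, 0.0]
force: [-3.5, -1.5, 7.7]
gripper_width: 61.1
```

Seated: contact force of about 8 N at the expected height. Release, rise and look at the collar and spindle.

```bash
python3 -m pendant '[{"xyz":[0,0,-0.0005],"roll":0,"jaw":0},{"xyz":[0,0,-0.0005],"roll":0,"jaw":0},{"xyz":[0,0,-0.0005],"roll":0,"jaw":0},{"xyz":[0,0,-0.03],"roll":0,"jaw":0},{"xyz":[0,0,-0.08],"roll":0,"jaw":0},{"xyz":[0,0,-0.125],"roll":0,"jaw":0},{"xyz":[0,0,-0.125],"roll":0,"jaw":0},{"xyz":[0,0,-0.125],"roll":0,"jaw":0}]' 45
python3 - <<'E'
from h import *
im,d,K,M,p=cam('wrist'); P=cloud(d,K,M); np.savez('w6.npz',im=im,d=d,K=K,M=M)
m=(P[...,2]>70)&(P[...,2]<90)&(np.hypot(P[...,0]-535,P[...,1]-12)<45); S=P[m]
k=S[abs(S[:,2]-np.median(S[:,2]))<4]; print(len(k),np.median(k[:,2]),cv2.minEnclosingCircle(k[:,:2].astype(np.float32)))
A=np.c_[k[:,:2],np.ones(len(k))]; print('tilt',np.linalg.lstsq(A,k[:,2],rcond=None)[0][:2])
b,d2,K2,M2,p=cam('top'); np.savez('t6.npz',im=b,d=d2,K=K2,M=M2)
print(env.state()['ee_pos'])
move([533,190,165],40)
E
```

```text
time_s: 14.45
ee_pos: [534.0, 11.9, 162.1]
ee_rot: [-180.0, 0.1, 0.0]
force: [-0.5, -0.3, 0.3]
gripper_width: 91.3
2938 78.86065249344924 ((534.9330444335938, 11.47811508178711), 30.84916114807129)
tilt [ 0.00047479 -0.00068633]
[533.4910583   11.88288386 161.22146081]
tool shift m [-0.0005 -0.1781 -0.0038] yaw 0.01 roll -39.99
```

The collar is flat: top at 78.9 mm by camera, which reads about 0.85 mm high, and no tilt. On to the spindle, rolling to yaw 40.

```bash
python3 -m pendant '[{"xyz":[0.007,-0.03,-0.002],"roll":-8,"jaw":0},{"xyz":[0.015,-0.07,-0.004],"roll":-16,"jaw":0},{"xyz":[0.022,-0.11,-0.004],"roll":-24,"jaw":0},{"xyz":[0.03,-0.15,-0.004],"roll":-32,"jaw":0},{"xyz":[0.038,-0.18,-0.004],"roll":-40,"jaw":0},{"xyz":[0.045,-0.196,-0.004],"roll":-40,"jaw":0},{"xyz":[0.045,-0.196,-0.004],"roll":-40,"jaw":0},{"xyz":[0.045,-0.196,-0.004],"roll":-40,"jaw":0}]'
python3 - <<'E'
from h import *
im,d,K,M,p=cam('wrist'); P=cloud(d,K,M); np.savez('w7.npz',im=im,d=d,K=K,M=M)
c0=np.array([533.8,262]); D=np.hypot(P[...,0]-c0[0],P[...,1]-c0[1])
g=(P[...,2]>113)&(P[...,2]<128)&(D<40); S=P[g]; rc=cv2.minAreaRect(S[:,:2].astype(np.float32)); print('grip',len(S),np.median(S[:,2]),rc)
m=(P[...,2]>67)&(P[...,2]<78)&(D<45); k=P[m]; print('disc',len(k),np.median(k[:,2]),cv2.minEnclosingCircle(k[:,:2].astype(np.float32)))
A=np.c_[S[:,:2],np.ones(len(S))]; print('tilt',np.linalg.lstsq(A,S[:,2],rcond=None)[0][:2])
I=im.astype(int); red=(I[...,2]>90)&(I[...,2]-I[...,1]>60)&(I[...,2]-I[...,0]>60)&(D<50)&(P[...,2]>60)
Q=P[red]; print('red',len(Q),Q.mean(0) if len(Q) else '')
g0=np.array(rc[0]); 
if len(Q): print('key yaw',np.degrees(np.arctan2(Q[:,1].mean()-g0[1],Q[:,0].mean()-g0[0])))
s=env.state(); print(s['ee_pos'],s['ee_rot'])
cv2.imwrite('pics/w7.png',im)
E
```

```text
time_s: 15.55
ee_pos: [579.2, 206.7, 166.4]
ee_rot: [-180.0, 0.1, 39.9]
force: [-1.0, 0.1, -0.4]
gripper_width: 90.9
grip 1953 120.8463807484425 ((535.1926879882812, 263.47283935546875), (29.494220733642578, 30.014230728149414), 39.17952346801758)
disc 3270 72.96761535298674 ((531.9378662109375, 264.4551086425781), 37.337738037109375)
tilt [-0.00241568  0.0010143 ]
red 126 [555.32080267 279.40733476  73.67703613]
key yaw 38.367026818054875
[579.2913689  206.60271128 166.67665218] [1.79998379e+02 5.19511635e-02 3.98980063e+01]
```

View pics/w7.png

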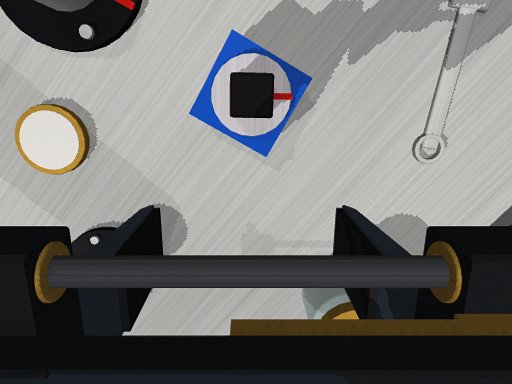

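The wrist view shows the spindle grip square at (251,95) with its red key mark at (283,97) along tool +x. That puts the centre at (535.2,263.5) and the key at yaw about 39°. Approaching the grip.

```bash
python3 -m pendant '[{"xyz":[0.0027,-0.036,0],"roll":1,"jaw":0},{"xyz":[0.0027,-0.0718,0.01],"roll":1,"jaw":0},{"xyz":[0.0027,-0.0718,0.05],"roll":1,"jaw":0},{"xyz":[0.0027,-0.0718,0.085],"roll":1,"jaw":0},{"xyz":[0.0027,-0.0718,0.105],"roll":1,"jaw":0.2},{"xyz":[0.0027,-0.0718,0.113],"roll":1,"jaw":0.4},{"xyz":[0.0027,-0.0718,0.113],"roll":1,"jaw":0.8},{"xyz":[0.0027,-0.0718,0.113],"roll":1,"jaw":0.8}]' 55
python3 -m pendant '[{"xyz":[0,0,0],"roll":0,"jaw":0.8},{"xyz":[0,0,0],"roll":0,"jaw":0.8},{"xyz":[0,0,0],"roll":0,"jaw":0.8},{"xyz":[0,0,-0.01],"roll":0,"jaw":0.8},{"xyz":[0,0,-0.03],"roll":0,"jaw":0.8},{"xyz":[0,0,-0.06],"roll":0,"jaw":0.8},{"xyz":[0,0,-0.095],"roll":0,"jaw":0.8},{"xyz":[0,0,-0.095],"roll":0,"jaw":0.8}]'
python3 -c "
from h import *
s=env.state();print(s['ee_pos'],s['ee_rot'],s['force'],s['torque'])
move([535,130,148],7.6)"
```

```text
time_s: 16.6
ee_pos: [536.3, 264.7, 55.0]
ee_rot: [180.0, -0.1, 39.0]
force: [-0.6, 0.4, 0.2]
gripper_width: 54.5
time_s: 17.6
ee_pos: [537.3, 265.6, 151.6]
ee_rot: [179.9, -0.4, 39.0]
force: [0.5, -0.1, -3.5]
gripper_width: 29.4
[537.34679122 265.5611727  151.63736432] [179.91707722  -0.38179726  39.00836762] [ 0.49919566 -0.0887212  -3.54428477] [-0.02767129 -0.05116197  0.07179956]
tool shift m [-0.0872  0.1039  0.0032] yaw 39.01 roll 31.41
```

```bash
python3 -m pendant '[{"xyz":[-0.013,0.016,0],"roll":3,"jaw":0.8},{"xyz":[-0.04,0.048,0],"roll":8,"jaw":0.8},{"xyz":[-0.07,0.085,0],"roll":14,"jaw":0.8},{"xyz":[-0.1,0.122,0],"roll":20,"jaw":0.8},{"xyz":[-0.13,0.158,0],"roll":26,"jaw":0.8},{"xyz":[-0.15,0.182,0],"roll":31.4,"jaw":0.8},{"xyz":[-0.161,0.1957,0],"roll":31.4,"jaw":0.8},{"xyz":[-0.161,0.1957,0],"roll":31.4,"jaw":0.8}]'
python3 - <<'E'
from h import *
im,d,K,M,p=cam('wrist'); P=cloud(d,K,M); np.savez('w8.npz',im=im,d=d,K=K,M=M)
s=env.state(); print(s['ee_pos'],s['ee_rot'],s['gripper_width'],s['force'])
b,d2,K2,M2,p=cam('scene'); np.savez('s8.npz',im=b,d=d2,K=K2,M=M2)
o=np.zeros((384,800,3),np.uint8); o[:,:400]=im[:,50:450]; c=b[90:230,180:330]; o[:373,400:]=cv2.resize(c,(400,373),interpolation=cv2.INTER_CUBIC)
cv2.imwrite('pics/w8.png',o)
E
```

```text
time_s: 18.6
ee_pos: [532.8, 10.3, 147.8]
ee_rot: [-180.0, 0.1, 7.5]
force: [-0.4, 0.6, -3.3]
gripper_width: 29.7
[533.05261195  11.24183101 148.10094457] [-1.79940582e+02  7.50662312e-02  7.58366306e+00] 29.733746531787432 [-0.36991789  1.22003304 -4.0998988 ]
```

View pics/w8.png

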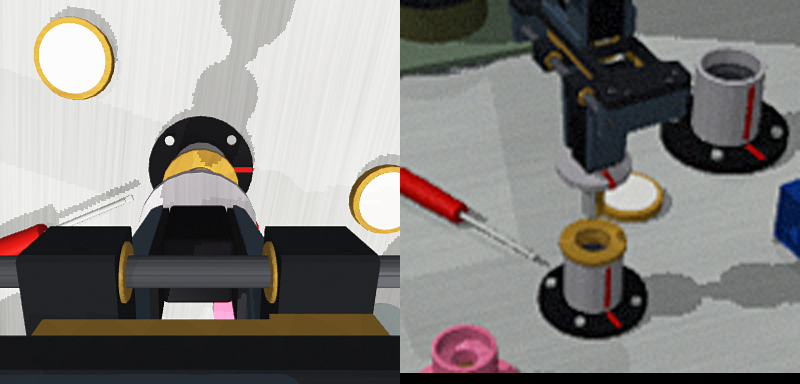

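The spindle hangs upright over the seated collar. The key's red mark on the disc faces the same way as the hub stripe. Fit circles for the offset.

```bash
python3 - <<'E'
from h import *
from scipy.optimize import least_squares
z=np.load('w8.npz'); im=z['im']; K,M=z['K'],z['M']; P=cloud(z['d'],K,M)
def fit(nm,mask,zz,r,c0,amin,amax):
    cs,_=cv2.findContours(mask.astype(np.uint8),cv2.RETR_EXTERNAL,cv2.CHAIN_APPROX_NONE); c=max(cs,key=len)[:,0]
    W=np.array([plane(u,v,zz,K,M)[:2] for u,v in c]); a=np.degrees(np.arctan2(W[:,1]-c0[1],W[:,0]-c0[0]))
    W=W[(a>amin)&(a<amax)&(abs(np.hypot(*(W-c0).T)-r)<7)]
    q=least_squares(lambda p:np.hypot(W[:,0]-p[0],W[:,1]-p[1])-r,c0,loss='soft_l1'); print(nm,len(W),q.x.round(2),'rms',np.sqrt(np.mean(q.fun**2)).round(2)); return q.x
D=np.hypot(P[...,0]-535.6,P[...,1]-12)
foot=(P[...,2]>6)&(P[...,2]<16)&(D<60); foot[170:]=False
f=fit('foot',foot,10.5,51.7,np.array([535.6,12]),35,140)
col=(P[...,2]>73)&(P[...,2]<84)&(D<40)
f2=fit('collar',col,78.9,30.8,np.array([535,11.5]),40,150)
dk=(P[...,2]>135)&(P[...,2]<180)&(D<45)&(P[...,1]>20); zt=P[dk&(im.min(-1)>110)]; print('disc z',len(zt),np.percentile(zt[:,2],[5,50,95]))
zd=np.median(zt[:,2]); A=np.c_[zt[:,:2],np.ones(len(zt))]; print('tilt',np.linalg.lstsq(A,zt[:,2],rcond=None)[0][:2])
br=(P[...,2]>zd-6)&(P[...,2]<zd+6)&(D<48)
c=fit('disc',br,zd,32.8,np.array([533.5,12]),40,150); print('need',f-c,f2-c)
I=im.astype(int); red=(I[...,2]>90)&(I[...,2]-I[...,1]>60)&(I[...,2]-I[...,0]>60)
for a,b in ((5,16),(135,180)):
    q=P[red&(P[...,2]>a)&(P[...,2]<b)&(D<60)]; cc=f if a==5 else c
    if len(q): print('red',len(q),q.mean(0).round(1),'yaw',np.degrees(np.arctan2(*(q.mean(0)[:2]-cc)[::-1])).round(1))
# scene check: shaft x/y vs hub
z=np.load('s8.npz'); im=z['im'];P=cloud(z['d'],z['K'],z['M']); D=np.hypot(P[...,0]-535,P[...,1]-12)
for nm,a,b in (('disc',150,172),('shaft',112,145),('collar',72,82),('hub',25,68)):
    S=P[(P[...,2]>a)&(P[...,2]<b)&(D<45)]; print(nm,len(S),S.mean(0).round(1),S.min(0).round(1),S.max(0).round(1))
E
```

```text
foot 87 [535.58  11.65] rms 0.28
collar 67 [534.81  11.53] rms 0.27
disc z 2712 [165.51675667 166.55541599 167.56772981]
tilt [-0.00250579  0.00203279]
disc 100 [533.21  10.66] rms 0.23
need [2.36915254 0.98634908] [1.60117735 0.86495048]
red 106 [577.7  17.6  11.7] yaw 8.0
red 7 [566.1  16.2 166.1] yaw 9.5
disc 270 [546.7   3.  164.7] [508.9 -23.1 156.1] [568.3  41.  171.7]
shaft 79 [541.1   7.2 126. ] [ 5.305e+02 -2.000e-01  1.122e+02] [550.1  19.4 140.6]
collar 281 [536.4   9.5  76.9] [503.3 -20.   72. ] [567.   40.1  81.6]
hub 334 [548.6   5.5  48.7] [513.5 -16.7  25.4] [565.2  36.4  68. ]
```

```bash
python3 -m pendant '[{"xyz":[0.0024,-0.0007,0],"roll":0,"jaw":0.8},{"xyz":[0.0024,-0.0007,0.01],"roll":0,"jaw":0.8},{"xyz":[0.0024,-0.0007,0.022],"roll":0,"jaw":0.8},{"xyz":[0.0024,-0.0007,0.034],"roll":0,"jaw":0.8},{"xyz":[0.0024,-0.0007,0.044],"roll":0,"jaw":0.8},{"xyz":[0.0024,-0.0007,0.05],"roll":0,"jaw":0.8},{"xyz":[0.0024,-0.0007,0.054],"roll":0,"jaw":0.8},{"xyz":[0.0024,-0.0007,0.054],"roll":0,"jaw":0.8}]'; python3 -c "
from h import *
s=env.state();print(s['ee_pos'],s['ee_rot'],s['force'],s['torque'])"
```

```text
time_s: 19.7
ee_pos: [535.7, 12.1, 94.7]
ee_rot: [-180.0, 0.0, 7.6]
force: [-0.5, -0.1, -3.4]
gripper_width: 30.0
[535.67347311  12.1194977   94.65748571] [-1.79992210e+02  2.81674513e-02  7.59882414e+00] [-0.52861598 -0.05167098 -3.38768092] [-0.14456429  0.1470768  -0.01924255]
```

```bash
python3 -m pendant '[{"xyz":[0,0,0.0015],"roll":0,"jaw":0.8},{"xyz":[0,0,0.003],"roll":0,"jaw":0.8},{"xyz":[0,0,0.0045],"roll":0,"jaw":0.8},{"xyz":[0,0,0.006],"roll":0,"jaw":0.8},{"xyz":[0,0,0.007],"roll":0,"jaw":0.8},{"xyz":[0,0,0.008],"roll":0,"jaw":0.8},{"xyz":[0,0,0.008],"roll":0,"jaw":0.8},{"xyz":[0,0,0.008],"roll":0,"jaw":0.8}]'; python3 -c "
from h import *
s=env.state();print(s['ee_pos'],s['ee_rot'],s['force'],s['torque'])"
```

```text
time_s: 20.7
ee_pos: [535.9, 12.2, 86.8]
ee_rot: [-180.0, -0.0, 7.6]
force: [-0.9, -0.2, -2.8]
gripper_width: 29.8
[535.90667895  12.23238994  86.80886753] [-1.79992034e+02 -8.60606379e-03  7.60541640e+00] [-0.92984447 -0.21239154 -2.76412769] [-0.11485725  0.13767455 -0.00193024]
```

The key is already past the bore edge (90.4) with no force, so it has entered the keyway. Pushing on against the spring.

```bash
python3 -m pendant '[{"xyz":[0,0,0.002],"roll":0,"jaw":0.8},{"xyz":[0,0,0.004],"roll":0,"jaw":0.8},{"xyz":[0,0,0.006],"roll":0,"jaw":0.8},{"xyz":[0,0,0.008],"roll":0,"jaw":0.8},{"xyz":[0,0,0.010],"roll":0,"jaw":0.8},{"xyz":[0,0,0.012],"roll":0,"jaw":0.8},{"xyz":[0,0,0.014],"roll":0,"jaw":0.8},{"xyz":[0,0,0.014],"roll":0,"jaw":0.8}]' 60; python3 -c "
from h import *
s=env.state();print(s['ee_pos'],s['ee_rot'],s['force'],s['torque'])"
```

```text
time_s: 21.7
ee_pos: [536.0, 12.2, 72.9]
ee_rot: [-180.0, -0.0, 7.6]
force: [-2.1, -0.5, 4.3]
gripper_width: 29.7
[536.02765788  12.18539061  72.94613498] [-1.79998482e+02 -2.65863636e-02  7.60398436e+00] [-2.13385846 -0.45610533  4.3483003 ] [-0.16223237  0.52179666 -0.00323829]
```

```bash
python3 -m pendant '[{"xyz":[-0.0004,0,0.001],"roll":0,"jaw":0.8},{"xyz":[-0.0004,0,0.002],"roll":0,"jaw":0.8},{"xyz":[-0.0004,0,0.003],"roll":0,"jaw":0.8},{"xyz":[-0.0004,0,0.004],"roll":0,"jaw":0.8},{"xyz":[-0.0004,0,0.0045],"roll":0,"jaw":0.8},{"xyz":[-0.0004,0,0.005],"roll":0,"jaw":0.8},{"xyz":[-0.0004,0,0.005],"roll":0,"jaw":0.8},{"xyz":[-0.0004,0,0.005],"roll":0,"jaw":0.8}]'; python3 -c "
from h import *
s=env.state();print(s['ee_pos'],s['ee_rot'],s['force'],s['torque'])"
```

```text
time_s: 22.7
ee_pos: [536.0, 12.2, 68.4]
ee_rot: [180.0, -0.1, 7.6]
force: [-1.8, 0.2, 6.6]
gripper_width: 29.5
[535.98277659  12.1604028   68.42187387] [ 1.79998698e+02 -7.89605948e-02  7.60305156e+00] [-1.811976    0.23474508  6.61718384] [-0.10242155  0.55636014  0.03072292]
```

```bash
python3 -m pendant '[{"xyz":[-0.0003,0,0.0005],"roll":0,"jaw":0.8},{"xyz":[-0.0003,0,0.001],"roll":0,"jaw":0.8},{"xyz":[-0.0003,0,0.0015],"roll":0,"jaw":0.8},{"xyz":[-0.0003,0,0.002],"roll":0,"jaw":0.8},{"xyz":[-0.0003,0,0.002],"roll":0,"jaw":0.8},{"xyz":[-0.0003,0,0.002],"roll":0,"jaw":0.8},{"xyz":[-0.0003,0,0.002],"roll":0,"jaw":0.8},{"xyz":[-0.0003,0,0.002],"roll":0,"jaw":0.8}]'; python3 - <<'E'
from h import *
s=env.state();print(s['ee_pos'],s['ee_rot'],s['force'],s['torque'])
im,d,K,M,p=cam('wrist'); P=cloud(d,K,M); D=np.hypot(P[...,0]-535.6,P[...,1]-12)
for z0,z1 in ((80,95),(72,81)):
    S=P[(P[...,2]>z0)&(P[...,2]<z1)&(D<36)&(P[...,1]>20)&(im.min(-1)>100 if z0==80 else True)]; print(z0,len(S),np.percentile(S[:,2],[5,50,95]).round(1) if len(S) else '')
    if z0==80: A=np.c_[S[:,:2],np.ones(len(S))]; print('tilt',np.linalg.lstsq(A,S[:,2],rcond=None)[0][:2])
b,d2,K2,M2,p=cam('scene')
o=np.zeros((384,800,3),np.uint8); o[:,:400]=im[:,50:450]; c=b[110:230,185:325]; o[:343,400:]=cv2.resize(c,(400,343),interpolation=cv2.INTER_CUBIC)
cv2.imwrite('pics/w9.png',o)
E
```

```text
time_s: 23.7
ee_pos: [536.0, 12.2, 68.2]
ee_rot: [180.0, -0.1, 7.6]
force: [-4.0, 0.2, 18.3]
gripper_width: 30.0
[535.99372856  12.15850577  68.22330198] [ 1.79991704e+02 -1.47937815e-01  7.60545042e+00] [-4.01685797  0.19514031 18.34871593] [-0.12838883  1.27182433  0.01067036]
80 2739 [85.9 86.9 88. ]
tilt [0.00196692 0.00268656]
72 33 [79.8 80.4 80.8]
```

View pics/w9.png

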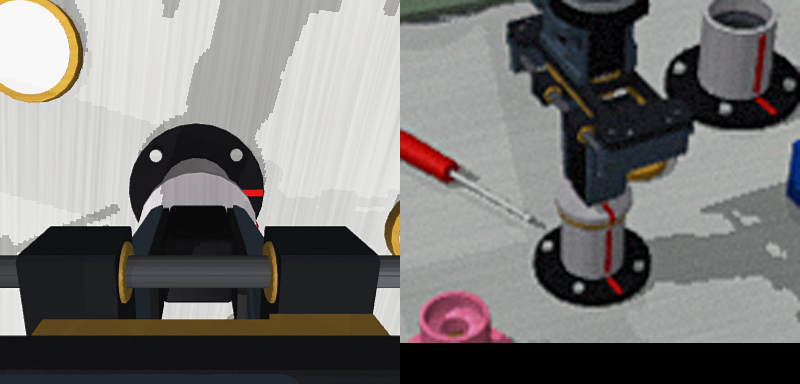

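The push stopped dead: force went from 6.6 to 18.3 N over 0.2 mm. The disc top reads 86.9 mm, or 86 after the bias, which is the home height. In the view the disc is flush on the brass collar with its red mark over the hub's stripe. Handing in with the grip and press held.

```bash
python3 -c "
from h import *
print(env.job_done()); s=env.state(); print(s['time_s'],s['ee_pos'],s['force'],s['gripper_width'])"
```

```text
the job is handed in; nothing more can be done
None
the job is handed in; nothing more can be done
```

The job is handed in. The collar is seated in the small grey hub, and the keyed spindle is fully home and still gripped and pressed down.

**What I did:** I set the collar in the recess and released it. I took the spindle from the blue block and turned it about 31° to line its key up with the keyway. It then went down through the collar and against the ejector spring to a hard stop.

**Last checks** (at 23.7 s, just before handing in; the hand-in itself returned no reading):
- **Collar:** after release its top read 78.9 mm by camera, and the camera reads about 0.9 mm high, so it is at the expected 78 mm. No measurable tilt.
- **Spindle height:** the disc top read 86.9 mm, about 86 mm corrected, which is the home height.
- **Spindle key:** it passed the bore edge with no force, and the disc's red mark sits over the hub's stripe.
- **Press:** force rose from 6.6 to 18.3 N over the last 0.2 mm, so it is on its stop. The grip is 60 N at 30 mm opening.

**What failed or disagreed:**
- **Missed grasps:** the first two tries at the collar closed above it without touching it. The cameras showed the fingertips about 25 mm behind the reported TCP, which I then allowed for.
- **Side force:** about 4 N along −x remained at the end; I left it.
- **Bystanders:** I touched none on purpose and saw none moved in the pictures, but I did not measure them again.

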